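# Slide a sheet blank along the riser until its edge overhangs

## Robot

A 7-joint arm with a two-finger parallel gripper is mounted at the origin on a cart in front of the work surface, level with it; the furniture and walls round the work are solid. World frame = base frame: x ahead of the robot, y to its left, z up, the work surface at z = 0. Lengths are in mm, angles in rad, forces in N, time in s.
With the tool pointing down it reaches from about 400 to 875 mm from the base axis. Payload 19.3 kg.
Tool frame: the origin (TCP) lies at the very end of the fingers, on their centre line; the grasp point (between the pads) lies 19 mm behind it (grip_point_offset is the z of the grasp point in the tool frame, in mm); z points along the fingers, y is the line along which they close (so a half turn about z gives the same grasp; the last joint's range is limited). The gripper opens to 85 mm and grips with 20 to 120 N. Pads are 22 mm wide; open, the fingers measure 114 mm over their backs; the gripper's body (76 mm by 85 mm) begins 54 mm behind the grasp point. The pads swing forward as they close: fully open they stand 13 mm farther back than shut.
Start: joints at [-1.313, 0.521, -0.036, 1.599, 0.021, 1.021, -0.113], TCP at [201.244, 591.706, 231.291] pointing down, gripper open.
Joint ranges: [-2.91, 2.91], [-0.3, 2.13], [-1.5, 1.42], [0.17, 2.43], [-1.26, 4.41], [0.16, 1.93], [-2.52, 2.52]. Speed limits (rad/s): [1.89, 1.89, 2.39, 2.39, 3.01, 3.01, 3.01].

## Interface

Orientations are given as a 3x3 rotation matrix whose columns are the frame's x, y, z axes.
In Python, from workcell import movep, movel, goto_joints, open_gripper, clamp, wait, inverse_kinematics, read_state, camera, PlanningError, finish_job, grip_point_offset gives the robot as it stands. Calls block until the motion is done:
- movep(position, orientation): joint-space move of the TCP to a pose.
- movel(position, frame=None, max_speed=150, guard=None): straight line of the TCP; frame=None keeps the orientation; max_speed is the mean speed in mm/s. With guard (N) it stops when the force on the tool has changed by that much, and returns True; else False.
- goto_joints(angles): joint-space move.
- open_gripper() and clamp(): open the fingers fully, or close them until they stop; the grip force is fixed at half the most.
- wait(seconds).
- inverse_kinematics(position, orientation): joint angles nearest the present ones, or None.
- read_state(): the state.
- camera(name): name is "side" or "top"; returns a dict with "image" (400x640x3 uint8, blue, green, red), "range_z" (400x640 float32, mm along the optical axis (not along the pixel's ray), 0 where there is no reading), "fx", "fy", "cx", "cy" (pixels), "cam_to_world" (4x4, takes a point from camera to world coordinates). Camera axes: x right, y up, looking along -z (the intrinsics and any distortion apply to the point x, -y, -z); pixel columns grow to the right and rows downward; lengths in mm; the calibration is good to about 2 mm. A picture is of the moment at which its call begins.
A pose or a line that the arm cannot do raises PlanningError and nothing moves.
- finish_job(): hands the job in; it is judged then, once.
The state is a dict: "time": time; "qpos": joint angles; "qvel": joint speeds; "joint_efforts": joint torques, N m; "eef_pos": TCP position; "tool_rot": TCP orientation; "ft_force": force on the tool from outside, world axes, zero at the start; "torque": the same for the moment, N m; "finger_gap": finger opening in mm; "gripper_force": force on a finger pad.
Only numpy, scipy, OpenCV 4.12 (cv2) and the standard library are available. Lean on these libraries where they do the work, as an engineer would, in place of code of your own. Each camera call takes 0.05 s, during which the arm holds its last target. There are 200 camera calls.

## Task

Push the aluminium sheet blank with the fingertips, never lifting it, so that it lies flat and straight along the fence at the back of the low wooden riser with its long side against the fence, and about a third of its length sticks out over that end of the riser beyond which the roll of label tape lies, ready for its edge to be labelled. Do not let the blank tip or fall, and leave everything else where it stands.

Things in the scene. Friction and masses are not known exactly. Their poses are not given: they have to be found in the camera images.
- riser: Fixed low riser: plywood board 14 mm thick on two feet. Origin on the worktop, z up, x to the fence (far) side, y along the fence. Board spans x -85 to +75, y -170 to +170 mm; top at z 60 mm. A straight dark steel fence runs along the whole back: face at x +60 mm, 12 mm thick, 14 mm above the board. Both ends (y = -170 and +170 mm) are open. Its yaw varies by up to 0.25 rad.
- blank: Loose aluminium sheet blank: flat plate 80 mm (its x) by 140 mm (its y) by 6 mm thick, 0.13 to 0.25 kg, a small dark hole near each short end. Origin at the centre of its underside, z up. At the start it lies flat on the riser's board near the middle, up to 0.2 rad askew and clear of the fence; it slides with ordinary friction.
- label_tape: Roll of white label tape lying flat on the worktop beyond one end of the riser (either end; it swaps with the grease tin): ring 64 mm across, 20 mm high, brown core with a hole. Origin at the centre of its underside. Loose; it marks the end over which the blank shall overhang; leave it there.
- grease_tin: Round closed grey tin 65 mm across, 34 mm high, loose, on the worktop beyond the other end of the riser. Origin at the centre of its underside. Leave it there.
- vial_b: Small glass vial with a dark cap, 26 mm across, 58 mm high, loose, standing on the worktop in front of the riser. Origin at the centre of its underside. Leave it there.
- stopper_a: Black rubber stopper, 42 mm across, 28 mm high, loose, on the worktop in front of the riser. Origin at the centre of its underside. Leave it there.
- beaker: Clear beaker, 52 mm across, 70 mm high, loose, on the worktop behind the riser. Origin at the centre of its underside. Leave it there.
Not all that is in view belongs to the job. Several things have the shape of the blank; the one meant has the colours described above. Leave any purple look-alike of the label_tape alone.

How it is judged (in metres and radians):
At the end, for the whole second after the job is handed in: The blank lies still and flat on the riser, overhanging the end nearer the label tape by 35 to 60 mm of its 140 mm length, its long side within 0.1 rad of the fence's direction and its centre no more than 9 mm farther from the fence than when it touches it (((y of label_tape in the frame of riser above 0 m and y of blank in the frame of riser between 0.135 and 0.16 m) or (y of label_tape in the frame of riser below 0 m and y of blank in the frame of riser between -0.16 and -0.135 m)) and x of blank in the frame of riser above 0.011 m and angle between the y axis of blank and the y axis of riser, either way round below 0.1 rad and z of blank in the frame of riser between 0.056 and 0.064 m and angle between blank's own z axis and vertical below 0.05 rad and linear speed of blank below 0.01 m/s and angular speed of blank below 0.1 rad/s).
It fails at once if the blank is lifted off the riser by more than 12 mm (z of blank in the frame of riser above 0.072 m).
It fails at once if the blank tips by more than 0.2 rad (angle between blank's own z axis and vertical above 0.2 rad).
It fails at once if the blank falls off the riser (z of blank in the frame of riser below 0.045 m).
It fails at once if the label tape, grease tin, vial, stopper or beaker is moved by more than 20 mm (distance of any of label_tape, grease_tin, vial_b, stopper_a, beaker from where it was at the start of the episode above 0.02 m).
It also fails if it takes over 54 s, if anything falls off the work surface, if the arm or the gripper's body presses on something with over 40 N, if the wrist force passes 120 N, or if a joint passes its speed limit or range.

## Working session

There is one attempt and no reset: what is moved stays moved. The work goes in short steps, each a Python script; the robot and the scene stay as the last script left them, time stands still between calls to the robot, and variables do not carry over. Pictures are saved under pics/ and viewed, at most 10 in all, crops included, and the job is handed in when it is done.

```bash
ls; mkdir -p pics; python3 - <<'E'
from workcell import *
import cv2,numpy as np
for n in("top","side"):
    c=camera(n); cv2.imwrite(f"pics/{n}0.png",c["image"]); np.savez(f"pics/{n}0.npz",**c)
    print(n,c["fx"],c["fy"],c["cx"],c["cy"],[k for k in c]); print(np.round(c["cam_to_world"],3))
s=read_state(); print(s["time"],s["eef_pos"],np.round(s["tool_rot"],3),grip_point_offset)
E
```

```text
pics
top 364.19647619158434 364.19647619158434 320.42440510382346 201.8776984500816 ['image', 'range_z', 'fx', 'fy', 'cx', 'cy', 'cam_to_world']
[[ 1.00000e-02  9.87000e-01 -1.60000e-01  4.07213e+02]
 [-1.00000e+00  1.00000e-02 -4.00000e-03  2.10130e+01]
 [-2.00000e-03  1.60000e-01  9.87000e-01  8.95431e+02]
 [ 0.00000e+00  0.00000e+00  0.00000e+00  1.00000e+00]]
side 394.83942679884586 394.83942679884586 316.22161304501265 195.54842261719307 ['image', 'range_z', 'fx', 'fy', 'cx', 'cy', 'cam_to_world']
[[-9.79000e-01  8.20000e-02 -1.89000e-01  3.69230e+02]
 [-2.06000e-01 -4.01000e-01  8.93000e-01  9.28701e+02]
 [-3.00000e-03  9.12000e-01  4.09000e-01  4.93479e+02]
 [ 0.00000e+00  0.00000e+00  0.00000e+00  1.00000e+00]]
0.1 [201.20060644 591.42759594 230.78783844] [[-0.947  0.322 -0.   ]
 [ 0.322  0.947 -0.001]
 [-0.    -0.001 -1.   ]] -18.700000000000003
```

View pics/top0.png

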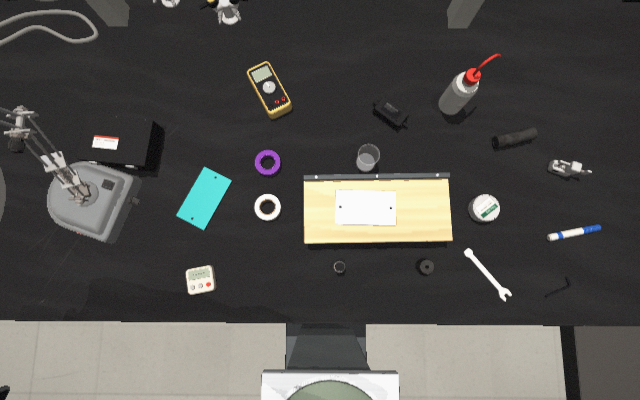

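View pics/side0.png

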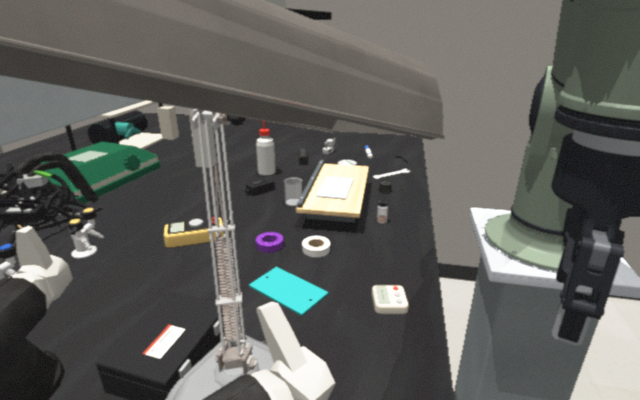

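The top view shows the riser spanning columns 303–452 and rows 175–243, with its fence at row 177. The white/silver blank is centred at (366,208). The white tape at (267,207) lies at the +y end and the tin is at (485,208). The vial (340,267) and stopper (426,267) are in front, and the beaker (368,157) is behind. The side view agrees, and the arm is clear of the scene.

```bash
cat > h.py <<'E'
import numpy as np,cv2
def w(c,uv,z):
    uv=np.atleast_2d(uv).astype(float); T=c["cam_to_world"]
    d=np.c_[(uv[:,0]-c["cx"])/c["fx"],-(uv[:,1]-c["cy"])/c["fy"],-np.ones(len(uv))]@T[:3,:3].T
    return (T[:3,3]+d*((z-T[2,3])/d[:,2])[:,None])[:,:2]
def big(m,roi):
    k=np.zeros_like(m); x0,x1,y0,y1=roi; k[y0:y1,x0:x1]=m[y0:y1,x0:x1]
    return max(cv2.findContours(k,cv2.RETR_EXTERNAL,cv2.CHAIN_APPROX_NONE)[0],key=cv2.contourArea)
def blank(c,roi=(285,470,165,250)):
    h=cv2.cvtColor(c["image"],cv2.COLOR_BGR2HSV)
    p=w(c,big(cv2.inRange(h,(0,0,130),(180,35,255)),roi)[:,0],66)
    (x,y),_,_=r=cv2.minAreaRect(p.astype(np.float32)); b=cv2.boxPoints(r)
    e=max((b[1]-b[0],b[2]-b[1]),key=np.linalg.norm); e=e*np.sign(e[1])
    return np.array([x,y]),np.arctan2(-e[0],e[1]),r[1]
E
python3 - <<'E'
from h import *
c=dict(np.load("pics/top0.npz")); h=cv2.cvtColor(c["image"],cv2.COLOR_BGR2HSV)
print("blank",blank(c))
wood=cv2.inRange(h,(10,40,90),(35,255,255)); k=big(wood,(285,470,165,260))
p=w(c,cv2.convexHull(k)[:,0],60); r=cv2.minAreaRect(p.astype(np.float32)); print("wood",r,cv2.boxPoints(r))
cc=cv2.approxPolyDP(cv2.convexHull(k),4,True)[:,0]; print(cc.tolist(),w(c,cc,60))
for n,uv,z in(("tape",(267,207),20),("tin",(485,208),34),("vial",(340,267),58),("stop",(426,267),28),("beaker",(368,157),70)): print(n,w(c,uv,z))
i=cv2.resize(c["image"][160:280,280:480],None,fx=4,fy=4,interpolation=cv2.INTER_NEAREST); cv2.imwrite("pics/crop.png",i)
E
```

```text
blank (array([530.08251953, -78.05059814]), np.float32(-0.01764939), (138.7018585205078, 81.5039291381836))
wood ((524.44482421875, -105.62757873535156), (147.7999267578125, 341.05242919921875), 1.5478721857070923) [[ 445.96558   62.84021]
 [ 455.1781  -278.08774]
 [ 602.9241  -274.09537]
 [ 593.71155   66.83258]]
[[448, 180], [452, 240], [304, 243], [303, 181]] [[ 597.2388507  -274.08808935]
 [ 457.13641372 -276.83574916]
 [ 446.85836571   60.95231869]
 [ 591.49938966   65.84060639]]
tape [[534.86238887 154.32155206]]
tin [[ 535.62072562 -368.39441202]]
vial [[393.75247929 -21.39323996]]
stop [[ 395.36827632 -224.39764098]]
beaker [[648.24942844 -85.89011072]]
```

View pics/crop.png

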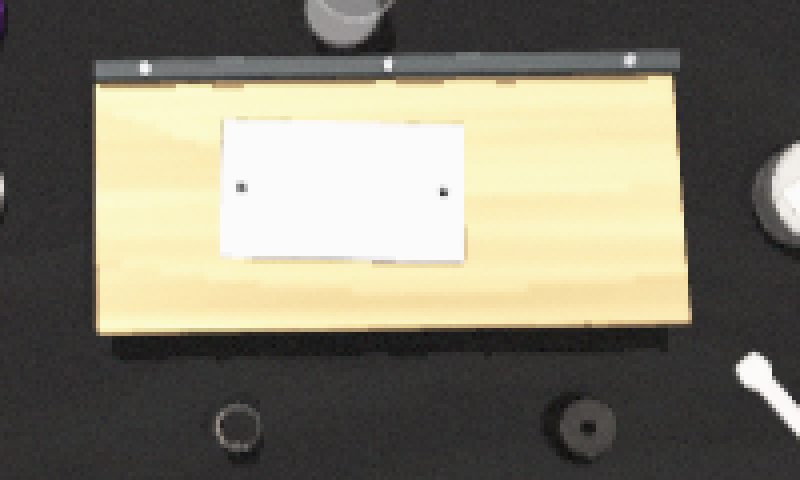

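```bash
cat >> h.py <<'E'
from workcell import *
th=0.025; C=np.array([537.,-105.3]); co,si=np.cos(th),np.sin(th); RR=np.array([[co,-si],[si,co]])
F=np.array([[-co,-si,0],[-si,co,0],[0,0,-1.]])
def P(x,y,z): return np.r_[C+RR@[x,y],z]
def report(name):
    c=camera("top"); cv2.imwrite(f"pics/{name}.png",c["image"]); np.savez(f"pics/{name}.npz",**c)
    b,a,s=blank(c); print(name,"local",np.round(RR.T@(b-C),1),"ang",round(float(a-th),3),s,"t",read_state()["time"])
E
python3 - <<'E'
from h import *
clamp()
movep(P(-72,27,110),F)
print(read_state()["time"],read_state()["ft_force"])
movel(P(-72,27,72),F)
g=movel(P(-72,27,56),F,max_speed=20,guard=4); s=read_state(); print(g,s["eef_pos"],s["ft_force"])
z=s["eef_pos"][2]+2.5; 
movel(P(-72,27,z),F,max_speed=30)
g=movel(P(-25,27,z),F,max_speed=40,guard=8); s=read_state(); print(g,RR.T@(s["eef_pos"][:2]-C),s["eef_pos"],s["ft_force"])
movel(P(-68,27,z),F); movel(P(-72,27,130),F)
report("a1")
E
```

```text
3.4583 [-0.78298018  0.49003372  0.78511955]
True [464.37983954 -80.09467749  60.03905965] [-7.31406901e-01 -7.71986879e-03  1.07564354e+01]
True [-32.33565219  26.824828  ] [504.00390133 -79.29186142  62.02059634] [-1.94274287 -0.58571344  0.52970427]
a1 local [-11.9 -91.9] ang -0.08 (238.82882690429688, 199.16934204101562) t 6.6833
```

```bash
python3 - <<'E'
from h import *
movel(P(-60,-200,170),F,max_speed=250)
report("a2")
E
```

```text
a2 local [19.2 62.5] ang 0.006 (81.2213363647461, 208.918701171875) t 7.8083
```

View pics/a2.png

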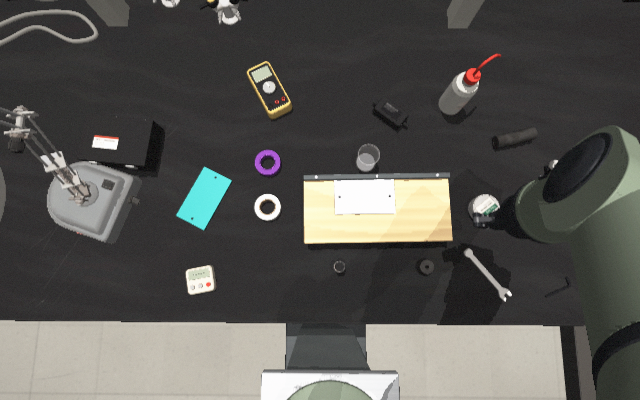

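The blank is now flush with the fence (columns 335–396, rows 179–214) and nothing else has moved. Next I push it along +y.

```bash
sed -i 's/p=w(c,big(cv2.inRange(h,(0,0,130),(180,35,255)),roi)/m=cv2.morphologyEx(cv2.inRange(h,(0,0,130),(180,35,255)),cv2.MORPH_OPEN,np.ones((9,9),np.uint8)); p=w(c,big(m,roi)/' h.py
python3 - <<'E'
from h import *
c=dict(np.load("pics/a2.npz")); b,a,s=blank(c); print(RR.T@(b-C),a-th,s)
movel(P(18,-85,110),F,max_speed=200); movel(P(18,-85,62.3),F,max_speed=60)
g=movel(P(18,52,62.3),F,max_speed=50,guard=15); s=read_state(); print(g,RR.T@(s["eef_pos"][:2]-C),s["ft_force"])
movel(P(18,45,62.3),F); movel(P(18,45,110),F); movel(P(-60,-200,170),F,max_speed=250)
report("a3")
E
```

```text
[20.15877996 30.97061677] -0.014946541 (79.85031127929688, 143.21871948242188)
False [18.03639324 51.96539698] [ 0.13599647 -1.17348646 -0.07768712]
a3 local [ 19.3 128.4] ang -0.015 (79.82306671142578, 139.1905517578125) t 14.525
```

View pics/a3.png

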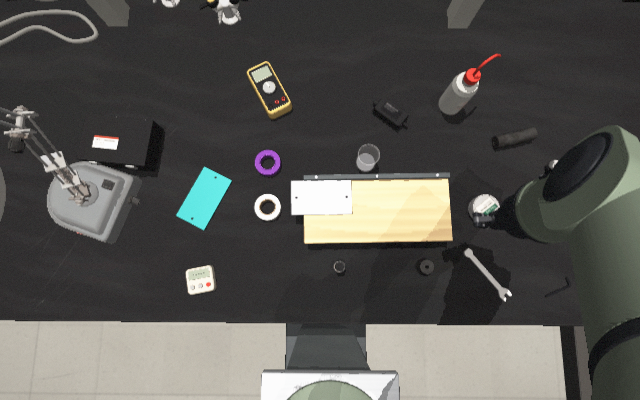

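The blank is flush with the fence at columns 291–352, overhanging by about 28 mm, so it needs roughly 19 mm more.

```bash
python3 - <<'E'
from h import *
movel(P(18,35,110),F,max_speed=250); movel(P(18,35,62.3),F,max_speed=60)
g=movel(P(18,70.7,62.3),F,max_speed=40,guard=15); s=read_state(); print(g,RR.T@(s["eef_pos"][:2]-C),s["ft_force"])
movel(P(18,60,62.3),F); movel(P(18,60,110),F); movel(P(-60,-200,170),F,max_speed=250)
report("a4")
c=dict(np.load("pics/a4.npz")); i=c["image"][160:280,250:450]; cv2.imwrite("pics/c4.png",cv2.resize(i,None,fx=4,fy=4,interpolation=cv2.INTER_NEAREST))
E
```

```text
False [17.96745615 70.69409937] [-0.38775532  0.08311238  0.52719584]
a4 local [ 19.5 144.6] ang -0.015 (79.82195281982422, 134.6870880126953) t 19.7
```

View pics/c4.png

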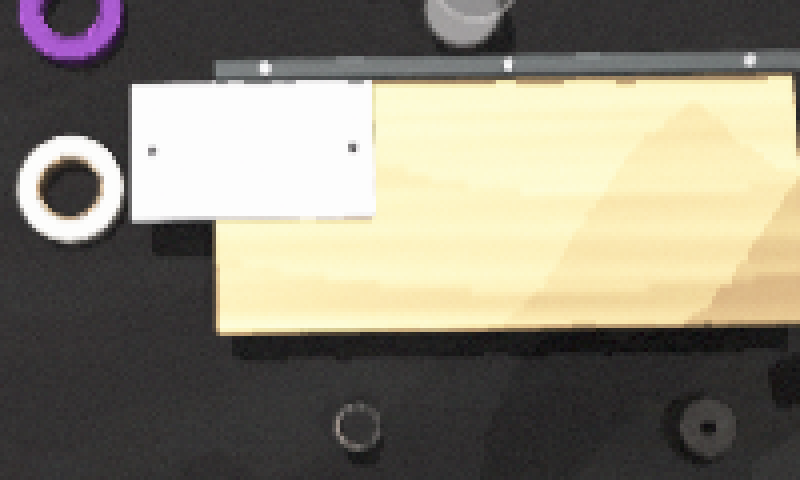

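The crop shows the blank flush with the fence, overhanging by about 21 px (48 mm), with its centre at local y ≈ 147 mm. The other objects haven't moved.

```bash
python3 -c "
from workcell import *
wait(0.3);print(finish_job())"
```

```text
the job is handed in; nothing more can be done
None
```

I pushed the blank flush along the fence, overhanging the tape end of the riser by about 47 mm with nothing else disturbed, and handed the job in at about 20 s; the interface did not return a verdict.

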